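# Put the scrap tray back under the wire stripper

## Task

The emptied scrap tray goes back into the wire-stripping machine: swing the machine's catch right open, slide the tray flat along the bench, square against the guide rail, into the bay under the machine until its front plate is fully home against the housing, then swing the catch fully shut across the plate. Slide the tray without lifting it off the bench, and leave the tools and other things lying about where they are.

Things in the scene. Friction and masses are not known exactly. Their poses are not given: they have to be found in the camera images.
- stripper: Wire-stripping machine, bolted down: grey base 150 x 150 mm, 46 mm high, white head 150 mm high on it, starting 77 mm behind the base's front face. Origin: on the bench, middle of the bay mouth, in the plane of the front face; x points straight into the bay, y to the catch side (towards the robot), z up. A tray fully home has its origin and axes on these.
- bay (a point): Middle of the bay on the bench, 60 mm inside the mouth, axes as the stripper's. The bay is a tunnel hidden under the base: 88 mm wide (stripper y -44 to +44 mm), 30 mm high, 125 mm deep, with the bench as its floor. Over its first 20 mm the mouth widens on the catch side, to y = +50 mm.
- rail_end (a point): Outer end of the fixed aluminium guide rail, on its guiding face, at bench height. The rail continues the bay's wall at stripper y = -44 mm straight out along the bench, from the mouth to x = -210 mm: upright leg 22 mm high, 3 mm thick, with a 20 mm foot on the side away from the tray.
- scrap_tray: Empty open sheet-steel tray, 0.2 to 0.45 kg: tub 118 mm long (x 0 to 118 mm), 84 mm wide (y -42 to +42 mm), 26 mm high, walls 2.5 mm, with a taller front plate at its -x end. Starts on the bench before the mouth, off the rail and askew. Origin: middle of the plate's back face, at the underside; x points to the end that enters the bay first, z up.
- tray_front (a point): Middle of the outer face of the tray's front plate, 12 mm above its underside; axes as the tray's. The plate is 84 mm wide, 38 mm high, 4 mm thick, with a 36 mm wide finger notch in its top edge down to 24 mm. It is too tall for the bay, so it stops against the housing.
- catch (a joint): Swing catch, rad: 0 shut, 1.8 fully open, with a stop at both ends; opens clockwise seen from above; stays where it is left (friction 0.05 N m). A bell crank of dark steel bar, 8 mm thick, 11 to 23 mm above the bench, turning level on a pin: a locking arm and a handle arm at a right angle. Starts shut or up to 0.2 open. Shut, it bars the mouth; a tray not home keeps it from shutting.
- catch_pin (a point): Axis of the catch's upright pin, at stripper x = -9.5, y = +62 mm, 10 mm above the bench; axes as the stripper's. The handle arm (65 mm) points from here to stripper -x when shut, to +y when opened by 1.57.
- catch_handle (a point): Upright round black peg, 14 mm in diameter, at the end of the catch's handle arm, from 23 to 62 mm above the bench; this point is on its axis, 45 mm above the bench. The peg can be pushed, or gripped lightly, when it turns between the pads.
- catch_tip (a point): End of the catch's locking arm, 85 mm from the pin, 17 mm above the bench. The arm points from the pin to stripper -y when shut, lying across the mouth 1.5 mm before the plate of a tray that is home, and to stripper -x when opened by 1.57.
- stack_corner (a point): Corner, on the bench, of a fixed stack of green cartons, 0.43 m tall, nearest to the robot and the tray: the stack stands to the right of the tray, behind this point (+x) and to its right (-y, to y = -0.44, where its front face is at x = 0.70). The arm must pass on the robot's side of it.
- side_cutter: Bystander: side cutters with red handles, 146 mm long, lying flat on the bench near its front edge; origin at the middle of the underside.
- pill_bottle: Bystander: white screw-cap bottle, 40 mm in diameter, 80 mm tall, standing; origin at the middle of the underside.
- multimeter: Bystander: multimeter, 140 x 68 x 43 mm, lying face up on the right of the bench; origin at the middle of the underside.
- screwdriver_1: Bystander: screwdriver with orange handle, 197 mm long, lying on the right of the bench; origin at the middle of the underside.
Things that resemble listed ones, but are neither listed nor needed, are in the scene too. What is shaped like the scrap_tray but brown is not meant.

How it is judged:
By the outcome, as a careful person would: the job done as asked, in the order asked, and still so for the second after the job is handed in, with the robot touching nothing.
It also fails if it takes over 61 s, if anything falls off the work surface, if the arm or the gripper's body presses on something with over 40 N, if the wrist force passes 120 N, or if a joint passes its speed limit or range.

## Robot

A 7-joint arm with a two-finger parallel gripper is mounted at the origin on a cart in front of the work surface, level with it; the furniture and walls round the work are solid. World frame = base frame: x ahead of the robot, y to its left, z up, the work surface at z = 0. Lengths are in m, angles in rad, forces in N, time in s.
With the tool pointing down it reaches from about 0.4 to 0.85 m from the base axis. Payload 10.4 kg.
Tool frame: the origin (TCP) lies at the very end of the fingers, on their centre line; the grasp point (between the pads) lies 19 mm behind it; z points along the fingers, y is the line along which they close (so a half turn about z gives the same grasp; the last joint's range is limited). The gripper opens to 85 mm and grips with 20 to 120 N. Pads are 22 mm wide; open, the fingers measure 114 mm over their backs; the gripper's body (76 mm by 85 mm) begins 54 mm behind the grasp point. The pads swing forward as they close: fully open they stand 13 mm farther back than shut.
Start: joints at [-1.13, 0.332, -0.065, 1.46, 0.022, 1.35, -0.088], TCP at [0.28, 0.559, 0.209] pointing down, gripper open.
Joint ranges: [-2.6, 2.6], [-0.5, 2.12], [-1.47, 1.34], [0.16, 2.42], [-1.27, 4.41], [0.06, 2.06], [-2.6, 2.6]. Speed limits (rad/s): [2.22, 2.22, 2.79, 2.79, 3.14, 3.14, 3.14].

## Interface

Orientations are given as a unit quaternion [x, y, z, w].
In Python, from workcell import manip, vision, order gives the robot as it stands. The module is installed in compiled form; this text tells all that it offers.
- The arm moves only by the tool move_arm, never from a script. Its argument "motion" is a list of rows, each a list of 3 entries, a list of its own where there are three numbers: the shift along the tool's x, y, z scaled (see below), then the turn, a rotation vector about the tool's x, y, z scaled (see below), then the opening, from -1 (shut) to 1 (fully open). In form: [[[dx, dy, dz], [wx, wy, wz], hand], ...]. A call has 1 to 12 rows; each row shifts and turns the commanded pose from where the row before left it, along the tool's axes as they then stand; what a row does not reach is not made up. The controller multiplies each number of a shift by 0.75 m and each number of a turn by pi/4 rad. A row lasts 1/10 s, in which the tool goes at most 50 mm and 8.59 degrees, less where a joint would pass 70% of its speed; a pose out of reach is approached as far as the arm can. A call with a number of a shift or a turn outside -1 to 1 is refused whole. A call with a gripper value outside its range is refused whole. The fingers move at their own pace and stop on an object; "newtons" is the grip in N (left out, the last holds). Time passes only in rows, so rows that do not move let the fingers close. It gives the time, the measured TCP pose, the force, the opening and the grip force at its end, in the units of the state.
- manip.get_obs(): the state, without advancing time (a new reading comes with each control period).
- vision.camera(name): name is "scene" or "top"; returns a dict with "pixels" (480x640x3 uint8, red, green, blue), "fx", "fy", "cx", "cy" (pixels), "R" (3x3) and "t" (3): a world point X has camera coordinates R X + t. Camera axes: x right, y down, z forward; pixel columns grow to the right and rows downward; lengths in m; the calibration is good to about 2 mm. A picture is of the moment at which its call begins. There is no depth.
- order.hand_in(): hands the job in; it is judged then, once.
The state is a dict: "clock": time; "joint_pos": joint angles; "joint_velocities": joint speeds; "tau": joint torques, N m; "position": TCP position; "ee_rot": TCP orientation; "ft_force": force on the tool from outside, world axes, zero at the start; "torque": the same for the moment, N m; "grip_width": opening from 0.0 (shut) to 1.0 (fully open); "grasp_force": force on a finger pad.
Only numpy, scipy, OpenCV 4.12 (cv2) and the standard library are available. Lean on these libraries where they do the work, as an engineer would, in place of code of your own. Each camera call takes 0.05 s, during which the arm holds its last target. There are 200 camera calls.

## Working session

There is one attempt and no reset: what is moved stays moved. The work goes in short steps, Python scripts to look and compute and a tool call to move; the robot and the scene stay as the last step left them, time stands still between calls to the robot, and variables do not carry over. Pictures are saved under pics/ and viewed, at most 10 in all, crops included, and the job is handed in when it is done.

Besides the shell and the picture viewer there is one more tool, called as name(argument=value, ...) on one line, values as JSON. move_arm: Moves the arm, as the interface text tells. Its arguments: {"type":"object","properties":{"motion":{"type":"array"},"newtons":{"type":"number"}},"required":["motion"]}

```bash
mkdir -p pics
cat > h.py <<'E'
import numpy as np, cv2
from workcell import manip, vision, order
def cam(n):
    c=vision.camera(n); return c
def save(c,f): cv2.imwrite('pics/'+f,c['pixels'][:,:,::-1])
def ray(c,u,v,z):
    R=np.array(c['R']);t=np.array(c['t']);o=-R.T@t
    d=R.T@np.array([(u-c['cx'])/c['fx'],(v-c['cy'])/c['fy'],1]);return o+d*(z-o[2])/d[2]
def proj(c,X):
    p=np.array(c['R'])@np.array(X)+np.array(c['t']);return c['fx']*p[0]/p[2]+c['cx'],c['fy']*p[1]/p[2]+c['cy']
E
python3 - <<'E'
from h import *
for n in('scene','top'):
    c=cam(n);save(c,n+'0.png');R=np.array(c['R']);print(n,-R.T@np.array(c['t']),c['fx'],R.round(2).tolist())
print(manip.get_obs())
E
```

```text
scene [-0.24708185 -0.62180891  0.72342997] 508.852367860724 [[0.61, -0.79, -0.01], [-0.45, -0.34, -0.82], [0.65, 0.51, -0.57]]
top [ 0.44359065 -0.04260731  1.25235786] 567.5198134212799 [[0.02, -1.0, 0.02], [-1.0, -0.02, -0.05], [0.05, -0.02, -1.0]]
{'clock': 0.1, 'joint_pos': array([-1.12963349,  0.3327983 , -0.06471243,  1.46086854,  0.02160919,
        1.34987448, -0.08852246]), 'joint_velocities': array([-0.00047509, -0.00184553,  0.00188204, -0.00301357,  0.00047911,
       -0.00091787, -0.00067957]), 'tau': array([ 1.20819241e-03, -6.26747060e+01,  4.88166546e-02, -3.92425597e+01,
        1.62011833e-02,  7.16294002e-03,  4.73714226e-05]), 'position': array([0.27941125, 0.55866231, 0.20799666]), 'ee_rot': array([ 2.29803711e-01,  9.73236797e-01, -6.15940158e-04, -1.14007030e-04]), 'ft_force': array([0.30179134, 0.53555041, 0.48535996]), 'torque': array([-0.00680264, -0.00954048, -0.01383032]), 'grasp_force': 0.0, 'grip_width': 1.0007942259314684}
```

View pics/scene0.png

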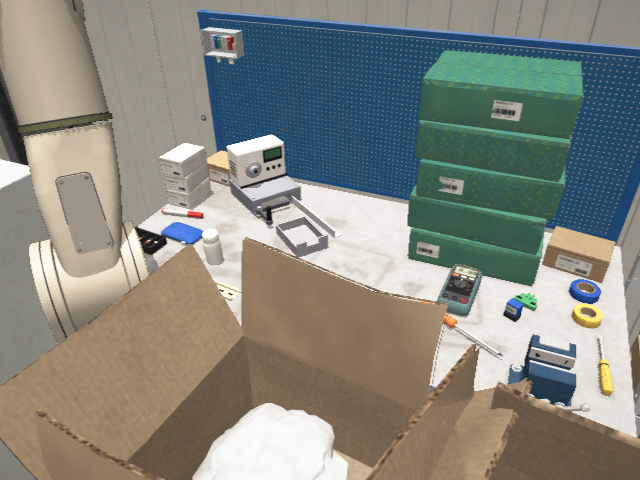

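View pics/top0.png

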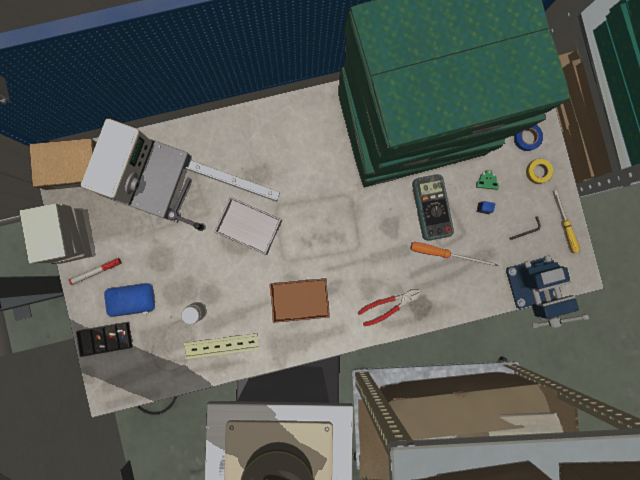

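The top view shows the machine at about (150,165), with the rail running from (190,165) to (278,195). The catch peg is near (201,227) and the bottle at (193,313). There are two possible trays: grey at (249,225) and brown at (300,300). The grey one fits, because it is steel and in front of the mouth, while brown is excluded. I'll confirm it in a crop.

Run:
```python
import cv2
a=cv2.imread('pics/top0.png')[130:270,120:300]
cv2.imwrite('pics/crop1.png',cv2.resize(a,None,fx=4.2,fy=4.2,interpolation=cv2.INTER_CUBIC))
```

```text
(no output)
```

View pics/crop1.png

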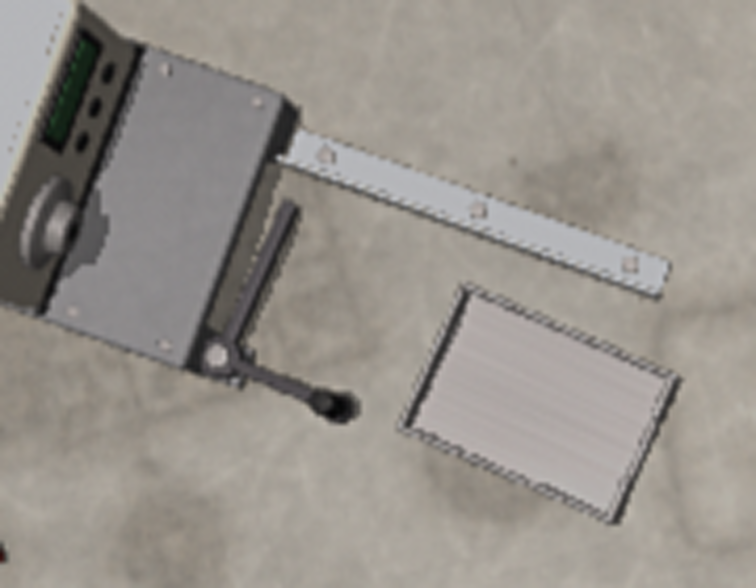

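The crop confirms the grey open tray, with crop corners (465,287), (403,430), (615,522) and (680,378). Its taller plate is at the right-hand end. The catch is nearly shut: pin (217,355), peg (340,407), tip (291,205).

Run:
```python
from h import *
c=cam('top')
P=lambda x,y,z: ray(c,120+(x+.5)/4.2-.5,130+(y+.5)/4.2-.5,z)[:2]
far=P(298,107,.046);near=P(185,369,.046);o=(far+near)/2;d=near-far
print('front',far,near,np.linalg.norm(d),'o',o,'ang x',np.degrees(np.arctan2(d[1],d[0]))-90)
r0,r1=P(280,162,0),P(660,298,0);e=r0-r1;print('rail',r0,r1,np.degrees(np.arctan2(e[1],e[0])),np.linalg.norm(e))
# foot outer edge
q0,q1=P(300,130,0),P(670,262,.0);e=q0-q1;print('foot',q0,q1,np.degrees(np.arctan2(e[1],e[0])))
pin=P(217,355,.023);peg=P(336,404,.062);tip=P(291,205,.023);print('pin',pin,'peg',peg,np.linalg.norm(peg-pin),'tip',tip,np.linalg.norm(tip-pin))
T=[P(465,287,.026),P(403,430,.026),P(615,522,.038),P(680,378,.038)]
print('tray',T);f=(T[0]+T[1])/2;b=(T[2]+T[3])/2;e=f-b;print(f,b,np.linalg.norm(e),np.degrees(np.arctan2(e[1],e[0])),[np.linalg.norm(T[0]-T[1]),np.linalg.norm(T[2]-T[3])])
hs=cv2.cvtColor(c['pixels'],cv2.COLOR_RGB2HSV)
print('bottle',ray(c,193,311,.08)[:2], 'stack', ray(c,366,185,0)[:2])
```

```text
front [0.6841957 0.2006037] [0.54933104 0.25343402] 0.14484308629748882 o [0.61676337 0.22701886] ang x 68.60831117520408
rail [0.66390537 0.21844332] [0.59632202 0.01666177] 71.4825890657201 0.2127987362586649
foot [0.68115755 0.20845536] [0.61552642 0.01182957] 71.54166333563036
pin [0.55893827 0.2429041 ] peg [0.53204185 0.17396379] 0.07400123771298857 tip [0.63759337 0.20729635] 0.08633965526015559
tray [array([0.59661568, 0.11601412]), array([0.5220574 , 0.14580539]), array([0.4766733 , 0.03509888]), array([0.55087954, 0.00371858])]
[0.55933654 0.13090975] [0.51377642 0.01940873] 0.12044999990888858 67.77472158420596 [np.float64(0.08028982335614451), np.float64(0.08056852840898451)]
bottle [0.35550698 0.17902734] stack [ 0.63552695 -0.18079893]
```

```bash
cat >> h.py <<'E'
import sys
def st():
    o=manip.get_obs();x,y=o['ee_rot'][:2];psi=np.degrees(2*np.arctan2(y,x))-90
    return o,np.array(o['position']),psi   # psi: world angle of tool y
A=np.radians(71.3);EX=np.array([np.cos(A),np.sin(A)]);EY=np.array([-EX[1],EX[0]]);O=np.array([.621,.230])
S=lambda x,y: O+x*EX+y*EY
PIN=S(-.0095,.062)
def peg(a,r=.065): t=A+np.pi-a; return PIN+r*np.array([np.cos(t),np.sin(t)])
def rel(p0,psi0,p1,psi1,n=1):
    "n equal world steps -> rows"
    p0=np.array(p0);p1=np.array(p1);out=[]
    for i in range(n):
        s=psi0+(psi1-psi0)*i/n;q=np.radians(s);d=(p1-p0)/n
        X=np.array([-np.sin(q),np.cos(q)]);Y=np.array([np.cos(q),np.sin(q)])
        out.append([[round(float(d[:2]@X)/.75,4),round(float(d[:2]@Y)/.75,4),round(-d[2]/.75,4)],[0,0,round(-np.radians(psi1-psi0)/n/(np.pi/4),3)]])
    for r in out: print(r)
E
python3 - <<'E'
from h import *
c=cam('top');k=lambda p:[round((p[0]-120)*4.2),round((p[1]-130)*4.2)]
print('PIN',PIN,k(proj(c,[*PIN,.023])))
for a in(0,.05,.1,.2): print(a,peg(a),k(proj(c,[*peg(a),.062])),k(proj(c,[*peg(a),.023])))
print('rail',k(proj(c,[*S(-.21,-.044),0])),k(proj(c,[*S(0,-.044),0])),'base',k(proj(c,[*S(0,-.075),.046])),k(proj(c,[*S(0,.075),.046])))
g=c['pixels'].max(2)[200:240,185:225]; m=(g<35).astype('uint8');n,l,s,ce=cv2.connectedComponentsWithStats(m)
print([(s[i].tolist(),k(ce[i]+[185,200])) for i in range(1,n) if s[i][4]>8])
o,p,psi=st();print(p,psi)
rel(p,psi,[*peg(.06),.2],145,11)
E
```

```text
PIN [0.55922714 0.24087951] [219, 353]
0 [0.53838729 0.17931084] [324, 389] [338, 396]
0.05 [0.53533619 0.18042934] [322, 396] [336, 402]
0.1 [0.5323448  0.18169894] [319, 401] [333, 407]
0.2 [0.5265709  0.18467835] [313, 413] [327, 418]
rail [658, 298] [283, 163] base [286, 90] [182, 366]
[([12, 24, 6, 6, 20], [335, 406])]
[0.27947544 0.55876351 0.20823974] 63.42737051608984
[[-0.0482, -0.0271, np.float64(0.001)], [0, 0, np.float64(-0.165)]]
[[-0.0443, -0.0331, np.float64(0.001)], [0, 0, np.float64(-0.165)]]
[[-0.0396, -0.0386, np.float64(0.001)], [0, 0, np.float64(-0.165)]]
[[-0.0343, -0.0434, np.float64(0.001)], [0, 0, np.float64(-0.165)]]
[[-0.0284, -0.0474, np.float64(0.001)], [0, 0, np.float64(-0.165)]]
[[-0.0221, -0.0507, np.float64(0.001)], [0, 0, np.float64(-0.165)]]
[[-0.0153, -0.0531, np.float64(0.001)], [0, 0, np.float64(-0.165)]]
[[-0.0084, -0.0547, np.float64(0.001)], [0, 0, np.float64(-0.165)]]
[[-0.0012, -0.0553, np.float64(0.001)], [0, 0, np.float64(-0.165)]]
[[0.0059, -0.055, np.float64(0.001)], [0, 0, np.float64(-0.165)]]
[[0.013, -0.0538, np.float64(0.001)], [0, 0, np.float64(-0.165)]]
```

move_arm(motion=[[[-0.048,-0.027,0],[0,0,-0.165],0.2],[[-0.044,-0.033,0],[0,0,-0.165],0.2],[[-0.04,-0.039,0],[0,0,-0.165],0.2],[[-0.034,-0.043,0],[0,0,-0.165],0.2],[[-0.028,-0.047,0],[0,0,-0.165],0.2],[[-0.022,-0.051,0],[0,0,-0.165],0.2],[[-0.015,-0.053,0],[0,0,-0.165],0.2],[[-0.008,-0.055,0],[0,0,-0.165],0.2],[[-0.001,-0.055,0],[0,0,-0.165],0.2],[[0.006,-0.055,0],[0,0,-0.165],0.2],[[0.013,-0.054,0],[0,0,-0.165],0.2],[[0,0,0],[0,0,0],0.2]], newtons=20)

```text
clock: 1.4
position: [0.5369, 0.1743, 0.2086]
ee_rot: [-0.461, 0.887, -0.001, -0.0]
ft_force: [0.4, -0.3, -0.1]
grip_width: 0.604
grasp_force: 0.0
```

Run:
```python
from h import *
o,p,psi=st();print(p,psi,o['ee_rot'],o['joint_pos'].round(2),o['ft_force'])
rel(p,psi,[.532,.180,.032],145,5)
c=cam('scene');cv2.imwrite('pics/s1.png',cv2.resize(c['pixels'][120:270,150:350,::-1],None,fx=4,fy=4,interpolation=cv2.INTER_CUBIC))
```

```text
[0.53687024 0.17433429 0.20857477] 144.9487409709746 [-4.61351374e-01  8.87216495e-01 -1.33636179e-03 -1.23942309e-04] [-0.49  0.2   0.1   1.63 -0.02  1.31  2.15] [ 0.4126503  -0.25948892 -0.12347802]
[[-0.0005, 0.0019, np.float64(0.0471)], [0, 0, np.float64(-0.0)]]
[[-0.0005, 0.0019, np.float64(0.0471)], [0, 0, np.float64(-0.0)]]
[[-0.0005, 0.0019, np.float64(0.0471)], [0, 0, np.float64(-0.0)]]
[[-0.0005, 0.0019, np.float64(0.0471)], [0, 0, np.float64(-0.0)]]
[[-0.0005, 0.0019, np.float64(0.0471)], [0, 0, np.float64(-0.0)]]
```

View pics/s1.png

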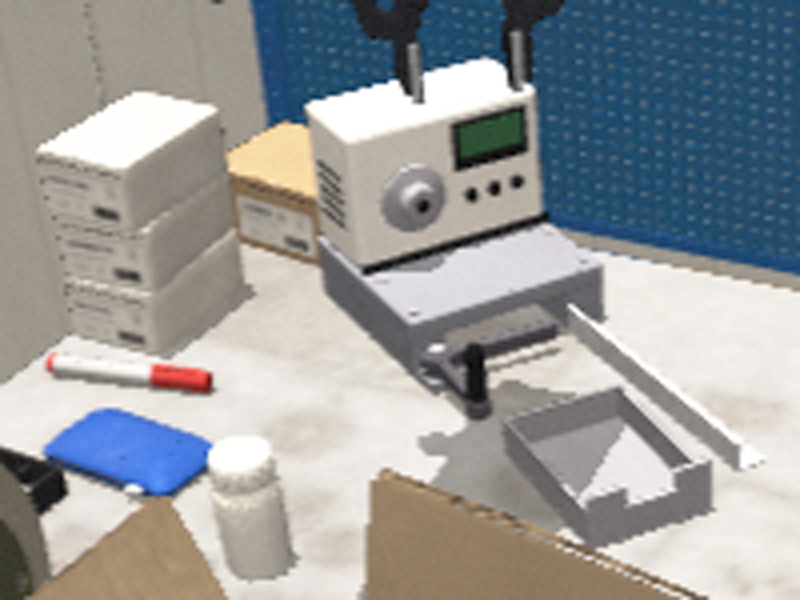

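The scene crop shows the peg standing clear at (475,350), the catch arm near shut, and the open fingers above it. I'll descend and grip lightly.

move_arm(motion=[[[0,0.002,0.047],[0,0,0],0.0],[[0,0.002,0.047],[0,0,0],0.0],[[0,0.002,0.047],[0,0,0],0.0],[[0,0.002,0.047],[0,0,0],0.0],[[0,0.002,0.046],[0,0,0],0.0],[[0,0,0],[0,0,0],-0.4],[[0,0,0],[0,0,0],-1],[[0,0,0],[0,0,0],-1],[[0,0,0],[0,0,0],-1],[[0,0,0],[0,0,0],-1]], newtons=20)

```text
clock: 2.45
position: [0.5281, 0.1857, 0.0341]
ee_rot: [-0.463, 0.887, 0.0, 0.001]
ft_force: [-0.4, 0.1, -4.3]
grip_width: 0.138
grasp_force: 20.2
```

```bash
cat >> h.py <<'E'
def arc(p,psi,a0,a1,psi1,n,r=.065):
    c=peg(a0,r)-p[:2]
    for i in range(n):
        f0,f1=[a0+(a1-a0)*j/n for j in(i,i+1)]
        s0,s1=[psi+(psi1-psi)*j/n for j in(i,i+1)]
        rel([*peg(f0,r),0],s0,[*peg(f1,r),0],s1,1)
E
python3 - <<'E'
from h import *
o,p,psi=st();print(p,psi,o['ft_force'],o['grip_width']*85)
v=p[:2]-PIN;r=np.linalg.norm(v);a=A+np.pi-np.arctan2(v[1],v[0])%(2*np.pi);print(r,a)
arc(p,psi,a,1.8,55,24)
E
```

```text
[0.52807999 0.18573164 0.03411563] 145.10289913402514 [-0.37025311  0.13718747 -4.29961609] 11.743249360602627
0.06333586924869951 0.18775335179369357
[[0.0004, 0.0058, np.float64(-0.0)], [0, 0, np.float64(0.083)]]
[[0.0003, 0.0058, np.float64(-0.0)], [0, 0, np.float64(0.083)]]
[[0.0003, 0.0058, np.float64(-0.0)], [0, 0, np.float64(0.083)]]
[[0.0003, 0.0058, np.float64(-0.0)], [0, 0, np.float64(0.083)]]
[[0.0003, 0.0058, np.float64(-0.0)], [0, 0, np.float64(0.083)]]
[[0.0003, 0.0058, np.float64(-0.0)], [0, 0, np.float64(0.083)]]
[[0.0003, 0.0058, np.float64(-0.0)], [0, 0, np.float64(0.083)]]
[[0.0003, 0.0058, np.float64(-0.0)], [0, 0, np.float64(0.083)]]
[[0.0003, 0.0058, np.float64(-0.0)], [0, 0, np.float64(0.083)]]
[[0.0003, 0.0058, np.float64(-0.0)], [0, 0, np.float64(0.083)]]
[[0.0003, 0.0058, np.float64(-0.0)], [0, 0, np.float64(0.083)]]
[[0.0003, 0.0058, np.float64(-0.0)], [0, 0, np.float64(0.083)]]
[[0.0002, 0.0058, np.float64(-0.0)], [0, 0, np.float64(0.083)]]
[[0.0002, 0.0058, np.float64(-0.0)], [0, 0, np.float64(0.083)]]
[[0.0002, 0.0058, np.float64(-0.0)], [0, 0, np.float64(0.083)]]
[[0.0002, 0.0058, np.float64(-0.0)], [0, 0, np.float64(0.083)]]
[[0.0002, 0.0058, np.float64(-0.0)], [0, 0, np.float64(0.083)]]
[[0.0002, 0.0058, np.float64(-0.0)], [0, 0, np.float64(0.083)]]
[[0.0002, 0.0058, np.float64(-0.0)], [0, 0, np.float64(0.083)]]
[[0.0002, 0.0058, np.float64(-0.0)], [0, 0, np.float64(0.083)]]
[[0.0002, 0.0058, np.float64(-0.0)], [0, 0, np.float64(0.083)]]
[[0.0002, 0.0058, np.float64(-0.0)], [0, 0, np.float64(0.083)]]
[[0.0001, 0.0058, np.float64(-0.0)], [0, 0, np.float64(0.083)]]
[[0.0001, 0.0058, np.float64(-0.0)], [0, 0, np.float64(0.083)]]
```

move_arm(motion=[[[0.0003,0.0058,0],[0,0,0.083],-1],[[0.0003,0.0058,0],[0,0,0.083],-1],[[0.0003,0.0058,0],[0,0,0.083],-1],[[0.0003,0.0058,0],[0,0,0.083],-1],[[0.0003,0.0058,0],[0,0,0.083],-1],[[0.0003,0.0058,0],[0,0,0.083],-1],[[0.0003,0.0058,0],[0,0,0.083],-1],[[0.0003,0.0058,0],[0,0,0.083],-1],[[0.0003,0.0058,0],[0,0,0.083],-1],[[0.0003,0.0058,0],[0,0,0.083],-1],[[0.0003,0.0058,0],[0,0,0.083],-1],[[0.0003,0.0058,0],[0,0,0.083],-1]])

```text
clock: 3.65
position: [0.4962, 0.2252, 0.034]
ee_rot: [-0.088, 0.996, -0.0, -0.001]
ft_force: [-5.5, -3.9, 0.7]
grip_width: 0.133
grasp_force: 20.9
```

```bash
cat > a.py <<'E'
from h import *
o,p,psi=st();print(p,psi,o['ft_force'].round(1),o['joint_pos'].round(2))
v=p[:2]-PIN;r=np.linalg.norm(v);print(r,A+np.pi-np.arctan2(v[1],v[0])%(2*np.pi))
E
python3 a.py
```

```text
[0.49624863 0.2252295  0.03397001] 100.09169112688946 [-5.5 -3.9  0.7] [-0.67  0.33  0.18  1.87 -0.07  0.95  1.29]
0.0648938742555218 1.0008555907106702
```

move_arm(motion=[[[0.0002,0.0058,0],[0,0,0.083],-1],[[0.0002,0.0058,0],[0,0,0.083],-1],[[0.0002,0.0058,0],[0,0,0.083],-1],[[0.0002,0.0058,0],[0,0,0.083],-1],[[0.0002,0.0058,0],[0,0,0.083],-1],[[0.0002,0.0058,0],[0,0,0.083],-1],[[0.0002,0.0058,0],[0,0,0.083],-1],[[0.0002,0.0058,0],[0,0,0.083],-1],[[0.0002,0.0058,0],[0,0,0.083],-1],[[0.0002,0.0058,0],[0,0,0.083],-1],[[0.0002,0.0058,0],[0,0,0.083],-1],[[0.0002,0.0058,0],[0,0,0.083],-1]])

```text
clock: 4.85
position: [0.5036, 0.2759, 0.0339]
ee_rot: [0.298, 0.954, -0.0, -0.001]
ft_force: [-13.1, -14.1, 5.0]
grip_width: 0.135
grasp_force: 22.2
```

```bash
python3 a.py
```

```text
[0.50359892 0.27587124 0.03391102] 55.29507303858648 [-13.1 -14.1   5. ] [-0.83  0.39  0.3   1.8  -0.14  0.97  0.49]
0.06571849226947511 1.8059106009158201
```

move_arm(motion=[[[0,0.005,0],[0,0,0.02],-1],[[0,0,0],[0,0,0],-1],[[0,-0.005,0],[0,0,0],-0.3],[[0,0,0],[0,0,0],-0.3],[[0,0,0],[0,0,0],-0.3],[[0,0,-0.045],[0,0,0],-0.3],[[0,0,-0.045],[0,0,0],-0.3],[[0,0,-0.045],[0,0,0],-0.3],[[0,0,0],[0,0,0],-0.3]])

```text
clock: 5.75
position: [0.507, 0.278, 0.14]
ee_rot: [0.304, 0.953, 0.004, 0.003]
ft_force: [0.9, 0.3, 0.4]
grip_width: 0.347
grasp_force: 0.0
```

Run:
```python
from h import *
o,p,psi=st();print(p,psi,o['ft_force'].round(1),o['grip_width'])
rel(p,psi,[.514,.0205,p[2]],67.8,7)
```

```text
[0.50700248 0.27798226 0.14000825] 54.56231528177511 [0.9 0.3 0.4] 0.34710430746478677
[[-0.0295, -0.0392, np.float64(-0.0)], [0, 0, np.float64(-0.042)]]
[[-0.0282, -0.0401, np.float64(-0.0)], [0, 0, np.float64(-0.042)]]
[[-0.0269, -0.041, np.float64(-0.0)], [0, 0, np.float64(-0.042)]]
[[-0.0255, -0.0419, np.float64(-0.0)], [0, 0, np.float64(-0.042)]]
[[-0.0241, -0.0427, np.float64(-0.0)], [0, 0, np.float64(-0.042)]]
[[-0.0227, -0.0435, np.float64(-0.0)], [0, 0, np.float64(-0.042)]]
[[-0.0212, -0.0442, np.float64(-0.0)], [0, 0, np.float64(-0.042)]]
```

move_arm(motion=[[[-0.0295,-0.0392,0],[0,0,-0.042],-0.3],[[-0.0282,-0.0401,0],[0,0,-0.042],-0.3],[[-0.0269,-0.041,0],[0,0,-0.042],-0.3],[[-0.0255,-0.0419,0],[0,0,-0.042],-0.3],[[-0.0241,-0.0427,0],[0,0,-0.042],-0.3],[[-0.0227,-0.0435,0],[0,0,-0.042],-0.3],[[-0.0212,-0.0442,0],[0,0,-0.042],-0.3],[[0,0,0],[0,0,0],-0.3],[[0,0,0],[0,0,0],-0.3]])

```text
clock: 6.65
position: [0.5115, 0.0185, 0.1346]
ee_rot: [0.194, 0.981, 0.0, 0.0]
ft_force: [0.9, 0.8, 0.8]
grip_width: 0.352
grasp_force: 0.0
```

Run:
```python
from h import *
o,p,psi=st();print(p,psi,o['ft_force'].round(1),o['ee_rot'])
rel(p,psi,[.514,.0205,.011],67.8,3)
c=cam('scene');cv2.imwrite('pics/s2.png',cv2.resize(c['pixels'][120:270,170:370,::-1],None,fx=4,fy=4,interpolation=cv2.INTER_CUBIC))
```

```text
[0.5114684  0.01845718 0.13458856] 67.68305256985485 [0.9 0.8 0.8] [1.93523310e-01 9.81095558e-01 3.41285821e-04 3.43552662e-04]
[[-0.0007, 0.0013, np.float64(0.0549)], [0, 0, np.float64(-0.001)]]
[[-0.0007, 0.0013, np.float64(0.0549)], [0, 0, np.float64(-0.001)]]
[[-0.0007, 0.0013, np.float64(0.0549)], [0, 0, np.float64(-0.001)]]
```

View pics/s2.png

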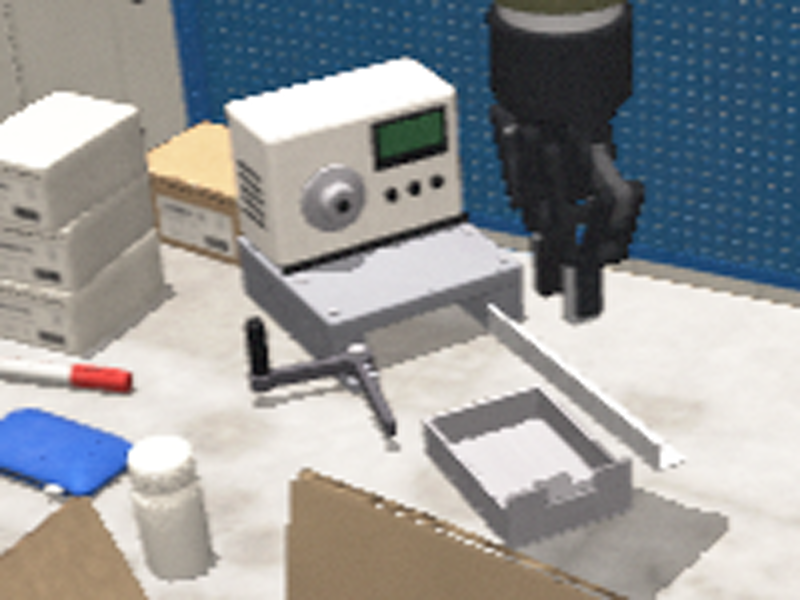

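The catch is fully open, with the peg at (257,345) and the tip at (390,432). The tray hasn't moved and its notch is at about (568,490). Before descending I'll cross-check the notch position in this view.

Run:
```python
from h import *
c=cam('scene');k=lambda p:[round((p[0]-170)*4),round((p[1]-120)*4)]
t=np.radians(67.8);ex=np.array([np.cos(t),np.sin(t)]);ey=np.array([-ex[1],ex[0]]);f=np.array([.5132,.0186])
for y,z in((.042,.038),(.018,.038),(.018,.024),(-.018,.024),(-.018,.038),(-.042,.038),(.042,0),(-.042,0)): print(y,z,k(proj(c,[*(f+y*ey),z])))
```

```text
0.042 0.038 [507, 503]
0.018 0.038 [543, 492]
0.018 0.024 [544, 511]
-0.018 0.024 [597, 493]
-0.018 0.038 [597, 474]
-0.042 0.038 [631, 463]
0.042 0 [510, 556]
-0.042 0 [632, 514]
```

Run:
```python
import cv2
a=cv2.imread('pics/s2.png')[380:560,410:660]
cv2.imwrite('pics/s2c.png',cv2.resize(a,None,fx=3,fy=3,interpolation=cv2.INTER_CUBIC))
```

```text
(no output)
```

View pics/s2c.png

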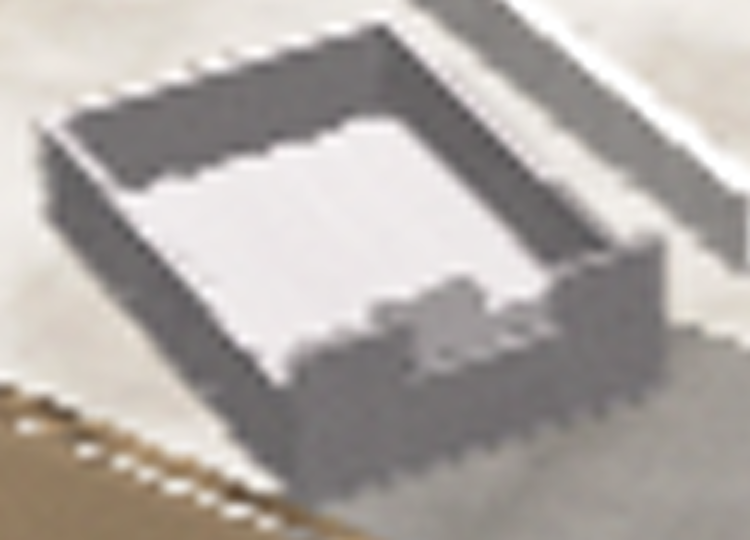

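Observed plate corners at (507,505) and (632,458), and notch ends at (545,505) and (597,490). These match the model to about 1 pixel, so I'll descend and grip the plate in the notch.

move_arm(motion=[[[-0.0007,0.0013,0.054],[0,0,0],-0.3],[[-0.0007,0.0013,0.054],[0,0,0],-0.3],[[-0.0007,0.0013,0.05],[0,0,0],-0.3],[[0,0,0.005],[0,0,0],-0.3],[[0,0,0],[0,0,0],-0.3]])

```text
clock: 7.25
position: [0.5134, 0.0216, 0.0122]
ee_rot: [0.192, 0.981, -0.0, -0.001]
ft_force: [-0.0, 0.0, 0.0]
grip_width: 0.346
grasp_force: 0.0
```

```bash
python3 a.py
```

```text
[0.51339858 0.02160202 0.01216832] 67.86225295395678 [-0.  0.  0.] [-0.52  0.32  0.44  1.97 -0.17  0.89  1.2 ]
0.22401534032626186 -0.12034422701048264
```

move_arm(motion=[[[0,0,0],[0,0,0],-1],[[0,0,0],[0,0,0],-1],[[0,0,0],[0,0,0],-1],[[0,0,0],[0,0,0],-1],[[0,0,0],[0,0,0],-1],[[0,0,0],[0,0,0],-1]], newtons=40)

```text
clock: 7.85
position: [0.5138, 0.0209, 0.0124]
ee_rot: [0.193, 0.981, 0.0, 0.0]
ft_force: [0.5, 0.0, 0.3]
grip_width: -0.006
grasp_force: 0.0
```

Run:
```python
from h import *
o,p,psi=st();print(p,psi,o['ft_force'].round(1),o['grip_width']*85)
d=p[:2]-O;print('stripper coords',d@EX,d@EY)
# target: same x+.01, y=+.004, angle 71.3
t=S(d@EX+.015,.003);rel(p,psi,[*t,p[2]],71.3,6)
```

```text
[0.51378608 0.02089827 0.01238346] 67.78734518313072 [0.5 0.  0.3] -0.490903683072763
stripper coords -0.23243748398777173 0.03451339800389634
[[-0.0068, 0.0038, np.float64(-0.0)], [0, 0, np.float64(-0.013)]]
[[-0.0068, 0.0037, np.float64(-0.0)], [0, 0, np.float64(-0.013)]]
[[-0.0069, 0.0036, np.float64(-0.0)], [0, 0, np.float64(-0.013)]]
[[-0.0069, 0.0035, np.float64(-0.0)], [0, 0, np.float64(-0.013)]]
[[-0.0069, 0.0035, np.float64(-0.0)], [0, 0, np.float64(-0.013)]]
[[-0.007, 0.0034, np.float64(-0.0)], [0, 0, np.float64(-0.013)]]
```

Run:
```python
from h import *
c=cam('scene');a=c['pixels'][170:290,240:360,::-1]
b=cam('top');save(b,'top2.png');e=b['pixels'][150:270,190:310,::-1]
f=lambda i:cv2.resize(i,(390,390),interpolation=cv2.INTER_CUBIC)
cv2.imwrite('pics/s3.png',np.hstack([f(a),f(e)]))
```

```text
(no output)
```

View pics/s3.png

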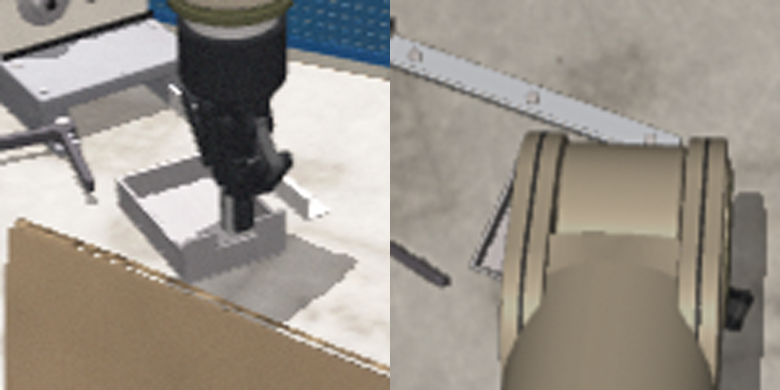

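Run:
```python
from h import *
c=cam('scene');k=lambda p:[round((p[0]-240)*3.25),round((p[1]-170)*3.25)]
o,p,psi=st()
for z in(.012,.024,.05): print(z,k(proj(c,[p[0],p[1],z])))
t=np.radians(67.8);ex=np.array([np.cos(t),np.sin(t)])
for dx in(-.011,0,.011):print(dx,k(proj(c,[*(p[:2]+dx*np.array([-ex[1],ex[0]])),.024])))
print('width',manip.get_obs()['grip_width'],manip.get_obs()['grasp_force'])
a=c['pixels'][225:260,290:340,::-1];cv2.imwrite('pics/s4.png',cv2.resize(a,None,fx=14,fy=14,interpolation=cv2.INTER_CUBIC))
```

```text
0.012 [234, 257]
0.024 [234, 244]
0.05 [233, 215]
-0.011 [247, 240]
0 [234, 244]
0.011 [221, 248]
width 0.002150560694876915 0.0
```

View pics/s4.png

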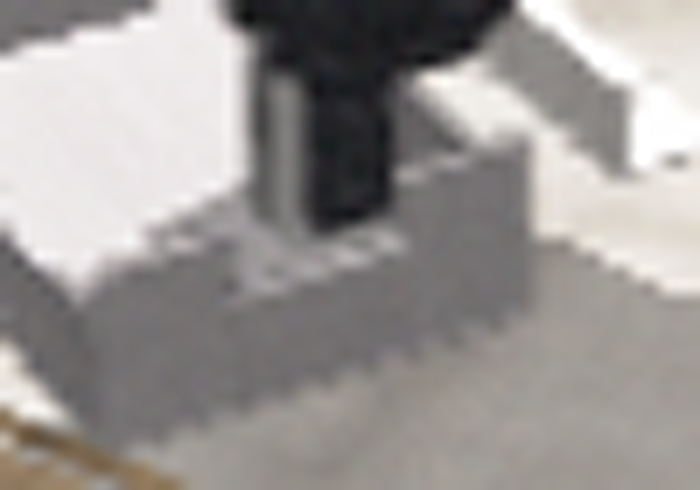

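Run:
```python
from h import *
c=cam('scene');b=cam('top')
print('s1',proj(c,[.5369,.1743,.2086]),'obs mid',(150+467/4,120+95/4))
print('s2',proj(c,[.5115,.0185,.1346]),'obs mid',(170+565/4,120+305/4))
for h in(0,.01,.02): 
  print(h,proj(c,[.5369,.1743,.2086+h]),proj(c,[.5115,.0185,.1346+h]))
```

```text
s1 (np.float64(266.2706299528588), np.float64(154.1681916883233)) obs mid (266.75, 143.75)
s2 (np.float64(311.125604344758), np.float64(205.89814876035007)) obs mid (311.25, 196.25)
0 (np.float64(266.2706299528588), np.float64(154.1681916883233)) (np.float64(311.125604344758), np.float64(205.89814876035007))
0.01 (np.float64(265.9565551998602), np.float64(150.26468028272924)) (np.float64(311.0192886862097), np.float64(202.06902604866696))
0.02 (np.float64(265.6394904577894), np.float64(146.32400748057495)) (np.float64(310.9119134490345), np.float64(198.20174097557936))
```

Comparing the views, the real fingertips sit about 20–25 mm above the reported TCP height. In this crop the shut tips end at about z = 0.034, above the notch, so the grip closed on air. I'll reopen and lower in steps while watching the force.

move_arm(motion=[[[0,0,0],[0,0,0],-0.3],[[0,0,0],[0,0,0],-0.3],[[0,0,0],[0,0,0],-0.3],[[0,0,0.008],[0,0,0],-0.3],[[0,0,0.004],[0,0,0],-0.3],[[0,0,0],[0,0,0],-0.3]])

```text
clock: 8.7
position: [0.5132, 0.0208, 0.0025]
ee_rot: [0.193, 0.981, -0.0, -0.001]
ft_force: [0.5, 0.4, 0.1]
grip_width: 0.349
grasp_force: 0.0
```

move_arm(motion=[[[0,0,0.006],[0,0,0],-0.3],[[0,0,0.005],[0,0,0],-0.3],[[0,0,0],[0,0,0],-0.3]])

```text
clock: 9.0
position: [0.5133, 0.0208, -0.0057]
ee_rot: [0.193, 0.981, -0.0, -0.0]
ft_force: [-0.8, -0.4, 0.3]
grip_width: 0.351
grasp_force: 0.0
```

Run:
```python
from h import *
c=cam('scene');a=c['pixels'][225:260,290:340,::-1];cv2.imwrite('pics/s5.png',cv2.resize(a,None,fx=14,fy=14,interpolation=cv2.INTER_CUBIC))
o,p,psi=st();print(p,psi,o['ft_force'])
```

```text
[ 0.51344343  0.02079132 -0.00538263] 67.78649087620119 [ 0.3894894  -0.26110155 -0.13183762]
```

View pics/s5.png

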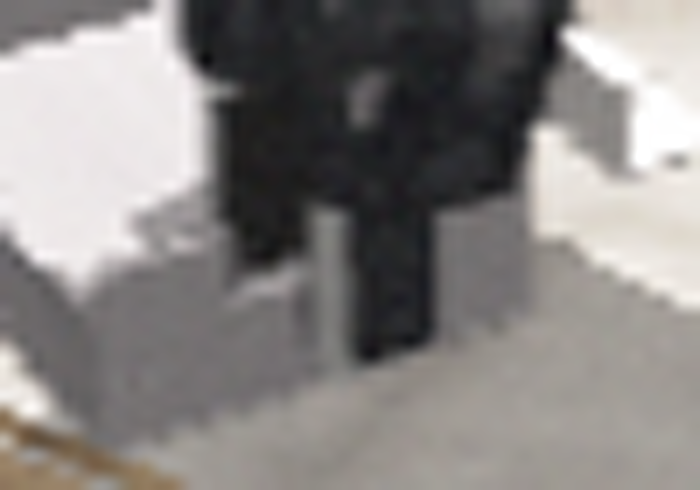

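The fingers now straddle the plate: outer tip at (385,355) in front of it, inner tip at (270,265) inside the tub. I'll close on it.

move_arm(motion=[[[0,0,0],[0,0,0],-1],[[0,0,0],[0,0,0],-1],[[0,0,0],[0,0,0],-1],[[0,0,0],[0,0,0],-1],[[0,0,0],[0,0,0],-1],[[0,0,0],[0,0,0],-1]], newtons=40)

```text
clock: 9.65
position: [0.5139, 0.021, -0.0048]
ee_rot: [0.193, 0.981, 0.0, 0.0]
ft_force: [-1.6, 0.4, 4.9]
grip_width: 0.022
grasp_force: 41.4
```

Run:
```python
from h import *
o,p,psi=st();print(p,psi,o['ft_force'].round(1),o['grip_width']*85)
d=p[:2]-O;print('stripper coords',d@EX,d@EY)
t=S(d@EX+.015,.003);rel(p,psi,[*t,p[2]],71.3,8)
```

```text
[ 0.51394968  0.02095278 -0.00480149] 67.79112881606392 [-1.6  0.4  4.9] 1.857559229057396
stripper coords -0.23233339843335693 0.03437590679016902
[[-0.0051, 0.0028, np.float64(-0.0)], [0, 0, np.float64(-0.01)]]
[[-0.0051, 0.0028, np.float64(-0.0)], [0, 0, np.float64(-0.01)]]
[[-0.0051, 0.0027, np.float64(-0.0)], [0, 0, np.float64(-0.01)]]
[[-0.0051, 0.0027, np.float64(-0.0)], [0, 0, np.float64(-0.01)]]
[[-0.0052, 0.0027, np.float64(-0.0)], [0, 0, np.float64(-0.01)]]
[[-0.0052, 0.0026, np.float64(-0.0)], [0, 0, np.float64(-0.01)]]
[[-0.0052, 0.0026, np.float64(-0.0)], [0, 0, np.float64(-0.01)]]
[[-0.0052, 0.0025, np.float64(-0.0)], [0, 0, np.float64(-0.01)]]
```

move_arm(motion=[[[-0.0051,0.0028,0],[0,0,-0.01],-1],[[-0.0051,0.0028,0],[0,0,-0.01],-1],[[-0.0051,0.0027,0],[0,0,-0.01],-1],[[-0.0051,0.0027,0],[0,0,-0.01],-1],[[-0.0052,0.0027,0],[0,0,-0.01],-1],[[-0.0052,0.0026,0],[0,0,-0.01],-1],[[-0.0052,0.0026,0],[0,0,-0.01],-1],[[-0.0052,0.0025,0],[0,0,-0.01],-1],[[0,0,0],[0,0,0],-1]])

```text
clock: 10.55
position: [0.5477, 0.0245, -0.0048]
ee_rot: [0.162, 0.987, -0.0, -0.001]
ft_force: [-5.5, -1.3, 11.5]
grip_width: 0.029
grasp_force: 42.2
```

```bash
cat > b.py <<'E'
from h import *
o,p,psi=st();d=p[:2]-O;F=o['ft_force'];T=o['torque']
print(p.round(4),'psi',psi.round(2),'strip',d@EX,d@EY,'F',F[:2]@EX,F[:2]@EY,F[2],'Mz',T[2],o['grip_width'],o['grasp_force'])
E
python3 b.py
```

```text
[ 0.5477  0.0245 -0.0048] psi 71.4 strip -0.21821094140085068 0.0035705443507818217 F -3.0129466655492068 4.7605880432169 11.489831945691206 Mz 0.13691597536053585 0.029128572495847015 42.195425033569336
```

move_arm(motion=[[[-0.0013,0,-0.0005],[0,0,0],-1],[[-0.0013,0,0],[0,0,0],-1],[[-0.0013,0,0],[0,0,0],-1],[[0,0,0],[0,0,0],-1]])

```text
clock: 10.95
position: [0.5499, 0.0243, -0.0048]
ee_rot: [0.161, 0.987, -0.0, -0.001]
ft_force: [-5.4, 1.1, 9.7]
grip_width: 0.024
grasp_force: 41.8
```

```bash
python3 b.py
```

```text
[ 0.5499  0.0243 -0.0048] psi 71.42 strip -0.2176578885932644 0.001336760809353671 F -0.7044024657302032 5.451711614912151 9.673507158255449 Mz 0.14282696390170055 0.023841955755153507 41.844059228897095
```

move_arm(motion=[[[-0.0013,0,-0.0005],[0,0,0],-1],[[-0.0013,0,0],[0,0,0],-1],[[-0.0013,0,0],[0,0,0],-1],[[0,0,0],[0,0,0],-1]])

```text
clock: 11.35
position: [0.5518, 0.0237, -0.0048]
ee_rot: [0.161, 0.987, 0.0, -0.002]
ft_force: [-10.6, 1.3, 9.3]
grip_width: 0.027
grasp_force: 41.8
```

```bash
python3 b.py
```

```text
[ 0.5518  0.0237 -0.0048] psi 71.42 strip -0.21761305159772873 -0.0005864643243701442 F -2.2148469577079566 10.485164238908046 9.300050727068696 Mz 0.0711740977288494 0.026616497747938696 41.83256149291992
```

move_arm(motion=[[[-0.001,0.006,0],[0,0,0],-1],[[0,0.012,0],[0,0,0],-1],[[0,0.012,0],[0,0,0],-1],[[0,0.012,0],[0,0,0],-1],[[0,0.012,0],[0,0,0],-1],[[0,0.012,0],[0,0,0],-1],[[0,0.012,0],[0,0,0],-1],[[0,0.012,0],[0,0,0],-1]])

```text
clock: 12.15
position: [0.568, 0.0727, -0.005]
ee_rot: [0.167, 0.986, -0.008, -0.008]
ft_force: [-44.1, -40.6, 46.9]
grip_width: 0.026
grasp_force: 46.6
```

```bash
python3 b.py
```

```text
[ 0.568   0.0727 -0.005 ] psi 70.82 strip -0.1659706346133213 -0.0002510116798395461 F -52.62814067514026 28.718967937379638 46.875820455966185 Mz 0.06996969748270032 0.026362988466546625 46.62549579399638
```

View picture.

move_arm(motion=[[[0,-0.012,0],[0,0,0],-1],[[0,-0.012,0],[0,0,0],-1],[[0,0,0],[0,0,0],-1]])

```text
clock: 12.45
position: [0.5678, 0.0713, -0.0048]
ee_rot: [0.161, 0.987, 0.001, -0.002]
ft_force: [-12.2, 5.7, 7.2]
grip_width: 0.026
grasp_force: 42.1
```

```bash
python3 b.py
python3 - <<'E'
from h import *
c=cam('scene');a=c['pixels'][155:255,225:345,::-1]
b=cam('top');save(b,'top3.png');save(c,'scene3.png');e=b['pixels'][130:250,120:264,::-1]
cv2.imwrite('pics/s6.png',np.hstack([cv2.resize(a,(480,400),interpolation=cv2.INTER_CUBIC),cv2.resize(e,(320,400),interpolation=cv2.INTER_CUBIC)]))
E
```

```text
[ 0.5678  0.0713 -0.0048] psi 71.46 strip -0.16736678407588843 -0.0005096474600424112 F 1.4863589995735904 13.409325484408885 7.151400069905256 Mz 0.30740167063505475 0.025581220201138954 42.075029611587524
```

View pics/s6.png

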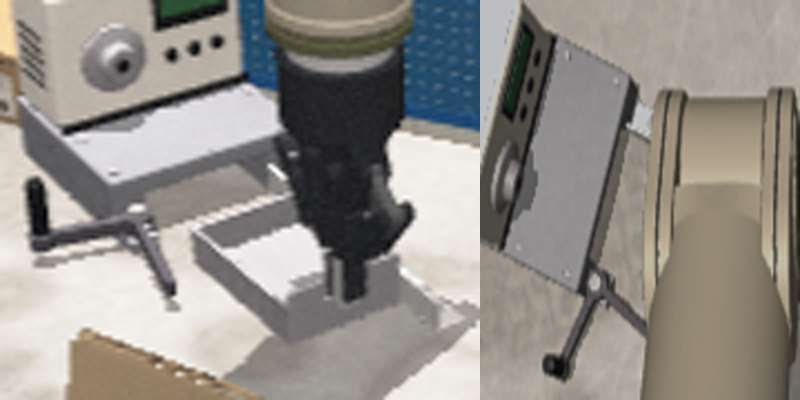

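The view shows nothing in the way. The tray lies along the rail, short of the mouth, and the catch is open with its peg at (38,200). The jam looks like friction from pressing sideways and down, so I'll ease both off and go on more slowly.

move_arm(motion=[[[0.0013,0,-0.0008],[0,0,0],-1],[[0,0,0],[0,0,0],-1],[[0,0.004,0],[0,0,0],-1],[[0,0.004,0],[0,0,0],-1],[[0,0.004,0],[0,0,0],-1]])

```text
clock: 13.05
position: [0.5687, 0.0743, -0.0048]
ee_rot: [0.163, 0.987, -0.003, -0.004]
ft_force: [-16.8, -13.1, 13.5]
grip_width: 0.027
grasp_force: 42.8
```

```bash
python3 b.py
```

```text
[ 0.5687  0.0743 -0.0048] psi 71.23 strip -0.1642672053008935 -0.0003551969684974671 F -17.778053868547293 11.716357363801796 13.470743921153284 Mz -0.01752138851180342 0.027071729308844286 42.76631534099579
```

move_arm(motion=[[[0.003,0,-0.0013],[0,0,0],-1],[[0,0,0],[0,0,0],-1]])

```text
clock: 13.25
position: [0.57, 0.0792, -0.003]
ee_rot: [0.162, 0.987, -0.0, -0.0]
ft_force: [-0.1, -0.6, -1.9]
grip_width: 0.022
grasp_force: 41.0
```

```bash
python3 b.py
```

```text
[ 0.57    0.0792 -0.003 ] psi 71.38 strip -0.15922120668082565 -4.172689682148669e-05 F -0.6007398279993411 -0.07524393162739974 -1.9028653899106915 Mz 0.014427430439982358 0.022467935149124676 41.027151346206665
```

move_arm(motion=[[[0,0.004,0],[0,0,0],-1],[[0,0.004,0],[0,0,0],-1],[[0,0.004,0],[0,0,0],-1]])

```text
clock: 13.55
position: [0.5732, 0.0884, -0.0028]
ee_rot: [0.161, 0.987, 0.0, 0.0]
ft_force: [-0.3, -0.3, -1.7]
grip_width: 0.028
grasp_force: 41.0
```

```bash
python3 b.py
```

```text
[ 0.5732  0.0884 -0.0028] psi 71.42 strip -0.14938940230429348 -0.00014630747425559818 F -0.40540372213678577 0.223754233886885 -1.6933476147252378 Mz -0.00124760749726345 0.027648720558185534 41.023796796798706
```

move_arm(motion=[[[0,0,0.0015],[0,0,0],-1],[[0,0,0],[0,0,0],-1]])

```text
clock: 13.75
position: [0.5731, 0.0884, -0.004]
ee_rot: [0.161, 0.987, 0.0, 0.0]
ft_force: [-0.3, 0.3, -1.0]
grip_width: 0.025
grasp_force: 41.0
```

```bash
python3 b.py
```

```text
[ 0.5731  0.0884 -0.004 ] psi 71.42 strip -0.14950089801899 -2.1721222976411163e-05 F 0.20889225183319085 0.4247917092218656 -0.9501262041302021 Mz -0.04884284201060734 0.02536664120082441 41.01587176322937
```

move_arm(motion=[[[0,0,0.0008],[0,0,0],-1],[[0,0,0],[0,0,0],-1]])

```text
clock: 13.95
position: [0.573, 0.088, -0.0045]
ee_rot: [0.162, 0.987, 0.0, -0.0]
ft_force: [0.3, 0.8, -1.7]
grip_width: 0.025
grasp_force: 41.0
```

```bash
python3 b.py
```

```text
[ 0.573   0.088  -0.0045] psi 71.39 strip -0.14993099826499984 -6.691694836788034e-05 F 0.8225525009756433 0.010835233339367497 -1.6900033623829172 Mz 0.03211477302220599 0.024910636262108855 41.020957231521606
```

move_arm(motion=[[[-0.0004,0,0.0006],[0,0,0],-1],[[0,0,0],[0,0,0],-1],[[0,0.004,0],[0,0,0],-1],[[0,0.006,0],[0,0,0],-1],[[0,0.006,0],[0,0,0],-1]])

```text
clock: 14.45
position: [0.5761, 0.0961, -0.0048]
ee_rot: [0.163, 0.987, -0.002, -0.001]
ft_force: [-8.6, -9.5, 9.0]
grip_width: 0.024
grasp_force: 42.4
```

```bash
python3 b.py
```

```text
[ 0.5761  0.0961 -0.0048] psi 71.25 strip -0.14125162113909895 -0.0003782818252549546 F -11.78681015570257 5.116179827098798 9.047639604415336 Mz 0.027129202716585817 0.02355682241853147 42.42198407649994
```

move_arm(motion=[[[0.0003,0.004,-0.0004],[0,0,0],-1],[[0,0.005,0],[0,0,0],-1],[[0,0.005,0],[0,0,0],-1],[[0,0.005,0],[0,0,0],-1],[[0,0.005,0],[0,0,0],-1],[[0,0.005,0],[0,0,0],-1]])

```text
clock: 15.05
position: [0.5839, 0.1203, -0.0047]
ee_rot: [0.162, 0.987, 0.0, -0.0]
ft_force: [0.2, -0.8, -1.0]
grip_width: 0.026
grasp_force: 41.1
```

```bash
python3 b.py
```

```text
[ 0.5839  0.1203 -0.0047] psi 71.4 strip -0.11581974976720373 -7.359127971838727e-05 F -0.6652813240270028 -0.45074095491170196 -0.9725904437094033 Mz -0.017451868240854856 0.025945943266665616 41.05585277080536
```

move_arm(motion=[[[-0.0002,0.004,0.0002],[0,0,0],-1],[[0,0.005,0],[0,0,0],-1],[[0,0.005,0],[0,0,0],-1],[[0,0.005,0],[0,0,0],-1],[[0,0.005,0],[0,0,0],-1],[[0,0.005,0],[0,0,0],-1]])

```text
clock: 15.65
position: [0.5911, 0.1408, -0.0047]
ee_rot: [0.162, 0.987, 0.0, 0.0]
ft_force: [-1.0, -1.8, -2.0]
grip_width: 0.026
grasp_force: 41.2
```

```bash
python3 b.py
```

```text
[ 0.5911  0.1408 -0.0047] psi 71.39 strip -0.09406978761262709 -0.0002659210893071823 F -2.014342959997869 0.4054588733444198 -2.0392889519632966 Mz 0.025006383505158818 0.025617450650325283 41.16172134876251
```

move_arm(motion=[[[0,0.005,0.0001],[0,0,0],-1],[[0,0.005,0],[0,0,0],-1],[[0,0.005,0],[0,0,0],-1],[[0,0.005,0],[0,0,0],-1],[[0,0.005,0],[0,0,0],-1],[[0,0.005,0],[0,0,0],-1],[[0,0.005,0],[0,0,0],-1],[[0,0.005,0],[0,0,0],-1],[[0,0,0],[0,0,0],-1]])

```text
clock: 16.55
position: [0.6006, 0.1693, -0.0047]
ee_rot: [0.162, 0.987, 0.0, -0.0]
ft_force: [-1.8, -2.4, 1.7]
grip_width: 0.028
grasp_force: 41.5
```

```bash
python3 b.py
```

```text
[ 0.6006  0.1693 -0.0047] psi 71.41 strip -0.06408078745302787 -0.00010260189281402166 F -2.852501722887018 0.9277829340500303 1.6853900247317892 Mz -0.01588836666984627 0.028262620550312506 41.474202275276184
```

move_arm(motion=[[[0,0,0],[0,0,0],-0.6],[[0,0,0],[0,0,0],-0.6],[[0,0,0],[0,0,0],-0.6],[[0,0,-0.03],[0,0,0],-0.6],[[0,0,-0.03],[0,0,0],-0.6],[[0,-0.02,0],[0,0,0],-1],[[0,-0.022,0],[0,0,0],-1],[[0,0,0],[0,0,0],-1],[[0,0,0.03],[0,0,0],-1],[[0,0,0.027],[0,0,0],-1],[[0,0,0],[0,0,0],-1]])

```text
clock: 17.65
position: [0.5879, 0.1383, -0.0059]
ee_rot: [0.162, 0.987, -0.001, -0.003]
ft_force: [-0.3, -0.2, 0.1]
grip_width: -0.002
grasp_force: 0.0
```

```bash
python3 b.py
```

```text
[ 0.5879  0.1383 -0.0059] psi 71.38 strip -0.09747532222142055 0.001994246182464652 F -0.28051634875533604 0.27119581993598785 0.12119185400531102 Mz -0.06061375559880491 -0.0016801235797799293 0.0
```

move_arm(motion=[[[-0.0027,0.006,0],[0,0,0],-1],[[0,0.006,0],[0,0,0],-1],[[0,0.006,0],[0,0,0],-1],[[0,0.006,0],[0,0,0],-1],[[0,0.006,0],[0,0,0],-1],[[0,0.006,0],[0,0,0],-1],[[0,0.006,0],[0,0,0],-1],[[0,0.006,0],[0,0,0],-1]])

```text
clock: 18.45
position: [0.6039, 0.1722, -0.0025]
ee_rot: [0.162, 0.987, -0.0, -0.0]
ft_force: [-1.2, -3.3, 3.1]
grip_width: 0.001
grasp_force: 1.8
```

```bash
python3 b.py
```

```text
[ 0.6039  0.1722 -0.0025] psi 71.36 strip -0.06023050723378225 -0.002378112882003309 F -3.4870179961448944 0.03577340816782528 3.0707550012456517 Mz 0.01566032242522048 0.0011314164914506448 1.8225862830877304
```

move_arm(motion=[[[0,-0.03,-0.01],[0,0,0],-1],[[0,-0.02,-0.04],[0,0,0],-0.1],[[0,0,-0.03],[0,0,0.18],-0.1],[[0,0,0],[0,0,0.19],-0.1],[[0,0,0],[0,0,0.19],-0.1],[[0,0,0],[0,0,0.19],-0.1],[[0,0,0],[0,0,0.19],-0.1],[[0,0,0],[0,0,0.19],-0.1],[[0,0,0],[0,0,0.19],-0.1],[[0,0,0],[0,0,0.19],-0.1],[[0,0,0],[0,0,0.19],-0.1],[[0,0,0],[0,0,0.19],-0.1]])

```text
clock: 19.65
position: [0.5921, 0.1379, 0.0575]
ee_rot: [0.788, 0.616, 0.0, -0.0]
ft_force: [-0.2, -0.2, 0.3]
grip_width: 0.454
grasp_force: 0.0
```

```bash
python3 b.py
python3 - <<'E'
from h import *
o,p,psi=st();print(o['joint_pos'].round(2))
psi=(psi+180)%360-180
rel(p,psi,[*S(-.105,-.0005),-.003],-18.7,3)
c=cam('top')
save(c,'top4.png')
E
```

```text
[0.5921 0.1379 0.0575] psi -13.97 strip -0.09645171104238669 -0.002154334599605087 F -0.30297472316515217 0.15903768970558807 0.2521120115199479 Mz -0.018045669377096618 0.45350406098740226 0.0
[-0.85  0.5   0.7   1.71 -0.36  1.07 -0.28]
[[-0.0037, -0.001, np.float64(0.0269)], [0, 0, np.float64(0.035)]]
[[-0.0038, -0.0009, np.float64(0.0269)], [0, 0, np.float64(0.035)]]
[[-0.0038, -0.0008, np.float64(0.0269)], [0, 0, np.float64(0.035)]]
```

move_arm(motion=[[[-0.0037,-0.001,0.027],[0,0,0.035],-0.1],[[-0.0038,-0.001,0.027],[0,0,0.035],-0.1],[[-0.0038,-0.001,0.027],[0,0,0.035],-0.1],[[0,0,0.001],[0,0,0],-0.1],[[0.012,0,0],[0,0,0],-0.1],[[0.012,0,0],[0,0,0],-0.1],[[0.008,0,0],[0,0,0],-0.1],[[0.008,0,0],[0,0,0],-0.1],[[0.008,0,0],[0,0,0],-0.1],[[0,0,0],[0,0,0],-0.1]])

```text
clock: 20.7
position: [0.5991, 0.1648, -0.0039]
ee_rot: [0.811, 0.586, 0.0, -0.0]
ft_force: [0.5, 0.2, -0.4]
grip_width: 0.454
grasp_force: 0.0
```

```bash
python3 b.py
```

```text
[ 0.5991  0.1648 -0.0039] psi -18.3 strip -0.06878624901631596 -0.00013633861453119046 F 0.36584125063744166 -0.3548920488722713 -0.4484598967184452 Mz -0.009802415325682417 0.4541085632649528 0.0
```

move_arm(motion=[[[0.006,0,0],[0,0,0.005],-0.1],[[0.006,0,0],[0,0,0],-0.1],[[0.006,0,0],[0,0,0],-0.1],[[0.006,0,0],[0,0,0],-0.1],[[0.006,0,0],[0,0,0],-0.1],[[0.006,0,0],[0,0,0],-0.1],[[0.006,0,0],[0,0,0],-0.1],[[0.006,0,0],[0,0,0],-0.1]])

```text
clock: 21.5
position: [0.6106, 0.1982, -0.004]
ee_rot: [0.812, 0.583, 0.0, -0.0]
ft_force: [-0.7, -3.7, 3.6]
grip_width: 0.449
grasp_force: 1.7
```

```bash
python3 b.py
```

```text
[ 0.6106  0.1982 -0.004 ] psi -18.61 strip -0.03350779519671809 -0.00031218348004187187 F -3.751383032386319 -0.4942126314071679 3.6208799814951664 Mz 0.04941305550979422 0.4486494507606202 1.6927664168179035
```

Pushing with about 4 N. I'll keep going until it seats.

move_arm(motion=[[[0.005,0,0],[0,0,0],-0.1],[[0.005,0,0],[0,0,0],-0.1],[[0.004,0,0],[0,0,0],-0.1],[[0.004,0,0],[0,0,0],-0.1],[[0.004,0,0],[0,0,0],-0.1],[[0,0,0],[0,0,0],-0.1]])

```text
clock: 22.1
position: [0.6158, 0.2141, -0.0041]
ee_rot: [0.812, 0.584, 0.0, -0.0]
ft_force: [1.0, -0.7, 0.0]
grip_width: 0.451
grasp_force: 0.1
```

```bash
python3 b.py
```

```text
[ 0.6158  0.2141 -0.0041] psi -18.58 strip -0.01676813582770491 -0.00014658062800057485 F -0.3063088139956994 -1.146404538267807 0.04853871195742644 Mz 0.033390846784757316 0.4507178439170198 0.10082369903102517
```

move_arm(motion=[[[0.002,0,0],[0,0,0],-0.1],[[0.002,0,0],[0,0,0],-0.1],[[0,0,0],[0,0,0],-0.1]])

```text
clock: 22.4
position: [0.6166, 0.2164, -0.0041]
ee_rot: [0.812, 0.584, 0.0, -0.0]
ft_force: [-0.1, -1.4, 0.9]
grip_width: 0.452
grasp_force: 0.9
```

```bash
python3 b.py
```

```text
[ 0.6166  0.2164 -0.0041] psi -18.6 strip -0.01434563602873842 -0.00017969689612293342 F -1.399448574041262 -0.33885419691071195 0.9231351972963714 Mz 0.013145685842980426 0.45178044336196377 0.8815779257565737
```

move_arm(motion=[[[0.003,0,0],[0,0,0],-0.1],[[0.003,0,0],[0,0,0],-0.1],[[0.002,0,0],[0,0,0],-0.1],[[0,0,0],[0,0,0],-0.1]])

```text
clock: 22.8
position: [0.6165, 0.2163, -0.0043]
ee_rot: [0.813, 0.582, -0.004, 0.001]
ft_force: [-13.8, -16.9, 14.1]
grip_width: 0.446
grasp_force: 10.4
```

```bash
python3 b.py
```

```text
[ 0.6165  0.2163 -0.0043] psi -18.78 strip -0.014409284066238837 -0.00013026768372545895 F -20.441700892516618 7.625082659895772 14.09716672307209 Mz 0.4195111884473333 0.4461297596218221 10.438433401286602
```

move_arm(motion=[[[-0.02,0,0],[0,0,0],-0.3],[[-0.04,0,0],[0,0,0],-0.3],[[-0.03,0,-0.03],[0,0,0],-0.3],[[0,0,-0.06],[0,0,0],-0.3],[[0,0,-0.06],[0,0,0],-0.3],[[0,0,0],[0,0,0],-0.3]])

```text
clock: 23.4
position: [0.6005, 0.1587, 0.1148]
ee_rot: [0.812, 0.583, 0.005, 0.001]
ft_force: [0.2, -0.2, -0.3]
grip_width: 0.352
grasp_force: 0.0
```

```bash
python3 b.py
python3 - <<'E'
from h import *
o,p,psi=st();psi=(psi+180)%360-180
rel(p,psi,[.5036,.2759,p[2]],57,10)
E
```

```text
[0.6005 0.1587 0.1148] psi -18.63 strip -0.07413663864274103 -0.0034902124006105906 F -0.08994753181016875 -0.2268465714526117 -0.2580700832939157 Mz 0.01879463119024059 0.3523787858269588 0.0
[[0.0107, -0.0172, np.float64(-0.0)], [0, 0, np.float64(-0.168)]]
[[0.0129, -0.0157, np.float64(-0.0)], [0, 0, np.float64(-0.168)]]
[[0.0148, -0.0139, np.float64(-0.0)], [0, 0, np.float64(-0.168)]]
[[0.0165, -0.0118, np.float64(-0.0)], [0, 0, np.float64(-0.168)]]
[[0.0179, -0.0095, np.float64(-0.0)], [0, 0, np.float64(-0.168)]]
[[0.019, -0.0071, np.float64(-0.0)], [0, 0, np.float64(-0.168)]]
[[0.0198, -0.0045, np.float64(-0.0)], [0, 0, np.float64(-0.168)]]
[[0.0202, -0.0019, np.float64(-0.0)], [0, 0, np.float64(-0.168)]]
[[0.0203, 0.0008, np.float64(-0.0)], [0, 0, np.float64(-0.168)]]
[[0.02, 0.0035, np.float64(-0.0)], [0, 0, np.float64(-0.168)]]
```

move_arm(motion=[[[0.0107,-0.0172,0],[0,0,-0.168],-0.3],[[0.0129,-0.0157,0],[0,0,-0.168],-0.3],[[0.0148,-0.0139,0],[0,0,-0.168],-0.3],[[0.0165,-0.0118,0],[0,0,-0.168],-0.3],[[0.0179,-0.0095,0],[0,0,-0.168],-0.3],[[0.019,-0.0071,0],[0,0,-0.168],-0.3],[[0.0198,-0.0045,0],[0,0,-0.168],-0.3],[[0.0202,-0.0019,0],[0,0,-0.168],-0.3],[[0.0203,0.0008,0],[0,0,-0.168],-0.3],[[0.02,0.0035,0],[0,0,-0.168],-0.3],[[0,0,0],[0,0,0],-0.3],[[0,0,0],[0,0,0],-0.3]])

```text
clock: 24.6
position: [0.5001, 0.275, 0.1084]
ee_rot: [0.286, 0.958, 0.0, 0.0]
ft_force: [-0.4, 0.4, 0.5]
grip_width: 0.35
grasp_force: 0.0
```

```bash
python3 b.py
python3 - <<'E'
from h import *
o,p,psi=st();print(o['joint_pos'].round(2))
rel(p,psi,[.5036,.2759,.018],57,3)
c=cam('scene')
m=(c['pixels'].max(2)<45).astype('uint8')[190:230,215:250];n,l,s,ce=cv2.connectedComponentsWithStats(m)
print([(s[i].tolist(),(ce[i]+[215,190]).round(1)) for i in range(1,n) if s[i][4]>8],proj(c,[*peg(1.8),.062]),proj(c,[*peg(1.8),.023]))
E
```

```text
[0.5001 0.275  0.1084] psi 56.8 strip 0.0038912676071911063 0.12899192990829833 F 0.26295420152363047 0.5410753529125126 0.530396271747595 Mz -0.037780104010493185 0.35034082347743256 0.0
[-0.97  0.31  0.46  1.76 -0.15  1.12  0.53]
[[-0.0011, 0.0012, np.float64(0.0402)], [0, 0, np.float64(-0.001)]]
[[-0.0011, 0.0012, np.float64(0.0402)], [0, 0, np.float64(-0.001)]]
[[-0.0011, 0.0012, np.float64(0.0402)], [0, 0, np.float64(-0.001)]]
[([17, 10, 5, 14, 54], array([234. , 206.7]))] (np.float64(233.28244868018555), np.float64(200.49753665605843)) (np.float64(234.92392203656652), np.float64(213.35429738246663))
```

Peg confirmed at its open position in the scene view. I'll descend and grip.

move_arm(motion=[[[-0.0011,0.0012,0.04],[0,0,0],-0.3],[[-0.0011,0.0012,0.04],[0,0,0],-0.3],[[-0.0011,0.0012,0.037],[0,0,0],-0.3],[[0,0,0],[0,0,0],-0.3],[[0,0,0],[0,0,0],-1],[[0,0,0],[0,0,0],-1],[[0,0,0],[0,0,0],-1],[[0,0,0],[0,0,0],-1]], newtons=20)

```text
clock: 25.45
position: [0.5039, 0.2751, 0.0215]
ee_rot: [0.285, 0.959, -0.0, 0.0]
ft_force: [-1.2, -5.1, -0.5]
grip_width: 0.153
grasp_force: 20.1
```

```bash
python3 a.py; python3 b.py
```

```text
[0.50393602 0.27511602 0.02151389] 56.92275116852457 [-1.2 -5.1 -0.5] [-0.94  0.42  0.44  1.81 -0.21  0.95  0.58]
0.06503266059465979 1.7988407060787255
[0.5039 0.2751 0.0215] psi 56.92 strip 0.00520212650858899 0.1253489891012134 F -5.201587002218265 -0.4941612562900145 -0.4555569472699817 Mz -0.05531974547231091 0.15343472897048058 20.05056786700152
```

Run:
```python
from h import *
o,p,psi=st();arc(p,psi,1.8,0,147,24)
```

```text
[[-0.0004, -0.0065, np.float64(-0.0)], [0, 0, np.float64(-0.083)]]
[[-0.0004, -0.0065, np.float64(-0.0)], [0, 0, np.float64(-0.083)]]
[[-0.0005, -0.0065, np.float64(-0.0)], [0, 0, np.float64(-0.083)]]
[[-0.0006, -0.0065, np.float64(-0.0)], [0, 0, np.float64(-0.083)]]
[[-0.0006, -0.0065, np.float64(-0.0)], [0, 0, np.float64(-0.083)]]
[[-0.0007, -0.0065, np.float64(-0.0)], [0, 0, np.float64(-0.083)]]
[[-0.0008, -0.0065, np.float64(-0.0)], [0, 0, np.float64(-0.083)]]
[[-0.0008, -0.0064, np.float64(-0.0)], [0, 0, np.float64(-0.083)]]
[[-0.0009, -0.0064, np.float64(-0.0)], [0, 0, np.float64(-0.083)]]
[[-0.0009, -0.0064, np.float64(-0.0)], [0, 0, np.float64(-0.083)]]
[[-0.001, -0.0064, np.float64(-0.0)], [0, 0, np.float64(-0.083)]]
[[-0.0011, -0.0064, np.float64(-0.0)], [0, 0, np.float64(-0.083)]]
[[-0.0011, -0.0064, np.float64(-0.0)], [0, 0, np.float64(-0.083)]]
[[-0.0012, -0.0064, np.float64(-0.0)], [0, 0, np.float64(-0.083)]]
[[-0.0012, -0.0064, np.float64(-0.0)], [0, 0, np.float64(-0.083)]]
[[-0.0013, -0.0064, np.float64(-0.0)], [0, 0, np.float64(-0.083)]]
[[-0.0014, -0.0064, np.float64(-0.0)], [0, 0, np.float64(-0.083)]]
[[-0.0014, -0.0063, np.float64(-0.0)], [0, 0, np.float64(-0.083)]]
[[-0.0015, -0.0063, np.float64(-0.0)], [0, 0, np.float64(-0.083)]]
[[-0.0015, -0.0063, np.float64(-0.0)], [0, 0, np.float64(-0.083)]]
[[-0.0016, -0.0063, np.float64(-0.0)], [0, 0, np.float64(-0.083)]]
[[-0.0017, -0.0063, np.float64(-0.0)], [0, 0, np.float64(-0.083)]]
[[-0.0017, -0.0063, np.float64(-0.0)], [0, 0, np.float64(-0.083)]]
[[-0.0018, -0.0062, np.float64(-0.0)], [0, 0, np.float64(-0.083)]]
```

move_arm(motion=[[[-0.0004,-0.0065,0],[0,0,-0.083],-1],[[-0.0004,-0.0065,0],[0,0,-0.083],-1],[[-0.0005,-0.0065,0],[0,0,-0.083],-1],[[-0.0006,-0.0065,0],[0,0,-0.083],-1],[[-0.0006,-0.0065,0],[0,0,-0.083],-1],[[-0.0007,-0.0065,0],[0,0,-0.083],-1],[[-0.0008,-0.0065,0],[0,0,-0.083],-1],[[-0.0008,-0.0064,0],[0,0,-0.083],-1],[[-0.0009,-0.0064,0],[0,0,-0.083],-1],[[-0.0009,-0.0064,0],[0,0,-0.083],-1],[[-0.001,-0.0064,0],[0,0,-0.083],-1],[[-0.0011,-0.0064,0],[0,0,-0.083],-1]])

```text
clock: 26.65
position: [0.4977, 0.2215, 0.0217]
ee_rot: [-0.105, 0.994, 0.001, 0.001]
ft_force: [-1.3, 4.4, -3.9]
grip_width: 0.148
grasp_force: 20.2
```

```bash
python3 a.py
```

```text
[0.49769207 0.22152669 0.02165406] 102.0331114853187 [-1.3  4.4 -3.9] [-0.77  0.35  0.31  1.89 -0.13  0.92  1.39]
0.06450656384407018 0.9397133324942981
```

move_arm(motion=[[[-0.0011,-0.0064,0],[0,0,-0.083],-1],[[-0.0012,-0.0064,0],[0,0,-0.083],-1],[[-0.0012,-0.0064,0],[0,0,-0.083],-1],[[-0.0013,-0.0064,0],[0,0,-0.083],-1],[[-0.0014,-0.0064,0],[0,0,-0.083],-1],[[-0.0014,-0.0063,0],[0,0,-0.083],-1],[[-0.0015,-0.0063,0],[0,0,-0.083],-1],[[-0.0015,-0.0063,0],[0,0,-0.083],-1],[[-0.0016,-0.0063,0],[0,0,-0.083],-1],[[-0.0017,-0.0063,0],[0,0,-0.083],-1],[[0,0,0],[0,0,0],-1]])

```text
clock: 27.75
position: [0.5293, 0.1846, 0.0216]
ee_rot: [-0.417, 0.909, 0.0, 0.001]
ft_force: [-2.4, 1.0, -0.5]
grip_width: 0.153
grasp_force: 20.5
```

```bash
python3 a.py
```

```text
[0.52925252 0.18459189 0.02157805] 139.22794369445958 [-2.4  1.  -0.5] [-0.6   0.37  0.22  1.84 -0.1   0.93  2.09]
0.06377126086085803 0.16295190917198799
```

move_arm(motion=[[[-0.0017,-0.006,0],[0,0,-0.06],-1],[[-0.0018,-0.006,0],[0,0,-0.06],-1],[[-0.001,-0.004,0],[0,0,0],-1],[[0,0,0],[0,0,0],-1]])

```text
clock: 28.15
position: [0.5375, 0.181, 0.0213]
ee_rot: [-0.458, 0.889, 0.002, -0.002]
ft_force: [-16.7, 2.4, 9.3]
grip_width: 0.15
grasp_force: 21.3
```

```bash
python3 a.py
```

```text
[0.53745473 0.18102098 0.02134294] 144.53622397659788 [-16.7   2.4   9.3] [-0.57  0.39  0.2   1.82 -0.1   0.95  2.2 ]
0.0636952178828331 0.022478087813574632
```

move_arm(motion=[[[-0.0005,-0.004,0],[0,0,0],-1],[[0,0,0],[0,0,0],-1]])

```text
clock: 28.35
position: [0.5376, 0.1808, 0.0212]
ee_rot: [-0.459, 0.889, 0.003, -0.004]
ft_force: [-27.1, 5.7, 18.7]
grip_width: 0.15
grasp_force: 22.4
```

```bash
python3 a.py
```

```text
[0.53759887 0.1808357  0.02116701] 144.60779941230297 [-27.1   5.7  18.7] [-0.57  0.39  0.2   1.81 -0.1   0.95  2.2 ]
0.0638203765286564 0.019363250424206946
```

move_arm(motion=[[[0,0.004,0],[0,0,0],-1],[[0,0,0],[0,0,0],-0.1],[[0,0,0],[0,0,0],-0.1],[[0,0,0],[0,0,0],-0.1],[[0,0,-0.03],[0,0,0],-0.1],[[0,0,-0.06],[0,0,0],-0.1],[[0,0,-0.06],[0,0,0],-0.1],[[-0.03,0.06,-0.03],[0,0,0],-0.1],[[0,0.066,0],[0,0,0],-0.1],[[0,0.066,0],[0,0,0],-0.1],[[0,0.066,0],[0,0,0],-0.1],[[0,0,0],[0,0,0],-0.1]])

```text
clock: 29.55
position: [0.3929, 0.3104, 0.1541]
ee_rot: [-0.462, 0.887, 0.001, 0.0]
ft_force: [0.7, 0.1, 0.1]
grip_width: 0.453
grasp_force: 0.0
```

```bash
python3 b.py
python3 - <<'E'
from h import *
b=cam('top');save(b,'top5.png');c=cam('scene');save(c,'scene5.png')
g=b['pixels'].max(2).astype(int)
# print dark map along handle & locking arm from pin, vs angle
for name,r,base in(('lock',(.03,.045,.06,.075),A-np.pi/2),('handle',(.025,.035,.045),A+np.pi)):
  for rr in r:
    best=[]
    for a in np.arange(-.15,.35,.01):
      t=base-a;X=PIN+rr*np.array([np.cos(t),np.sin(t)]);u,v=proj(b,[*X,.023])
      best.append(cv2.getRectSubPix(b['pixels'].max(2),(1,1),(u,v))[0,0])
    print(name,rr,' '.join(map(str,best)))
t=[(x,y) for x in(-.003,) for y in(-.03,-.02,0)]
for y in(-.035,-.025,0.,.025,.03):
  print(y,[int(cv2.getRectSubPix(b['pixels'].max(2),(1,1),proj(b,[*S(x,y),.038]))[0,0]) for x in np.arange(-.03,.006,.002)])
E
```

```text
[0.3929 0.3104 0.1541] psi 145.01 strip 0.0030709796512402975 0.24180239433789955 F 0.340682147569553 -0.6549899651697977 0.09258378725694044 Mz -0.033373289555729206 0.45348589954497887 0.0
lock 0.03 48 53 58 63 68 73 78 81 83 85 87 88 90 91 93 93 93 92 91 90 88 86 84 78 72 66 60 55 49 44 39 44 50 56 62 68 74 80 86 89 91 93 95 97 99 101 106 111 117 125
lock 0.045 54 54 54 54 55 57 60 64 68 73 77 81 85 88 91 93 95 97 93 85 76 66 57 50 50 50 52 54 58 66 73 80 86 91 97 106 114 123 132 141 145 147 148 149 151 152 153 153 154 154
lock 0.06 152 145 134 120 105 89 75 61 57 64 70 77 81 85 88 91 90 87 83 77 68 59 52 47 58 69 81 91 94 97 101 105 119 132 143 151 152 152 151 149 148 148 147 146 146 144 144 143 143 142
lock 0.075 91 100 112 130 145 147 119 91 73 77 81 85 85 86 87 89 90 89 74 59 44 48 55 65 75 84 91 101 114 128 138 140 141 142 142 142 141 140 141 141 142 145 147 150 153 155 158 160 160 160
handle 0.025 135 128 121 114 107 100 93 90 89 87 86 84 83 82 81 79 79 80 80 81 81 81 82 82 82 82 82 81 81 81 81 81 81 81 81 82 88 95 102 108 114 120 125 130 135 139 140 141 142 143
handle 0.035 144 139 134 128 122 115 110 104 99 94 89 85 82 82 82 82 82 82 83 83 83 83 84 83 83 83 88 94 99 104 110 115 121 126 131 136 142 148 154 159 161 162 163 164 165 166 167 167 167 167
handle 0.045 154 154 153 152 151 144 133 122 110 98 92 89 86 84 82 82 83 83 84 85 85 84 83 82 82 82 96 110 124 138 151 158 160 162 164 166 168 168 168 169 169 169 169 169 168 168 168 168 168 168
-0.035 [141, 141, 143, 144, 142, 140, 145, 148, 119, 71, 44, 43, 44, 82, 153, 116, 79, 108]
-0.025 [144, 144, 141, 139, 142, 145, 144, 139, 129, 68, 51, 45, 49, 89, 143, 122, 64, 113]
0.0 [151, 154, 152, 128, 97, 78, 53, 63, 94, 84, 63, 75, 147, 132, 94, 65, 65, 114]
0.025 [153, 149, 146, 142, 107, 77, 50, 66, 93, 90, 85, 51, 46, 88, 144, 118, 76, 114]
0.03 [145, 148, 154, 136, 104, 83, 59, 65, 96, 88, 69, 48, 51, 102, 155, 120, 67, 116]
```

The top view shows the catch at about 0 rad. The plate's top edge is at x ≈ -2 mm on both sides, so the tray is home and square. Handing in.

```bash
python3 -c "
from workcell import order
print(order.hand_in())"
```

```text
the job is handed in; nothing more can be done
None
```

The catch was opened, the tray slid home and the catch closed to its stop, handed in at 29.6 s; but while I was freeing a friction jam on the rail, the gripped tray probably rose up to about 2 mm off the bench for well under a second, which the task did not allow.

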